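Trace-test the L-shaped safety edge

TASK

Test the yellow sprung safety bar on the bench: put a fingertip on the end dot beside the green tag, press the bar lightly down, and run the fingertip along all seven black dots, round the corner, to the end dot beside the red tag. Keep the bar pressed part-way the whole way, neither letting it come up nor pushing it to its stop; then lift off so that it springs up. Use the fingertips from above only: do not pinch the bar, do not pick anything up, and leave the tags and everything else on the bench where they are.

Things in the scene. Friction and masses are not known exactly. Their poses are not given: they have to be found in the camera images.
- unit: the safety-edge unit, clamped to the bench: an L of two equal legs at a right angle, aluminium profile 60 mm wide and 28 mm high. Origin on the bench under the corner where the centre lines meet; the legs run along its +x and its +y, each to 220 mm from the origin; z up. The yellow bar runs along the top of both legs
- bar (a joint): how far the yellow sprung bar is pushed down, in m: 0 fully up, 0.012 bottomed. The whole L-shaped bar (36 mm wide, flat top, 46 mm above the bench when up, ending 168 mm from the corner on each leg) sinks level wherever it is pressed. It starts to sink at about 1.6 N and takes 0.7 N more per mm, about 6 N at half travel; released, it springs back up
- mark_1 (a point): black dot, 14 mm across, on the centre line of the bar's top face: end mark on the +x leg, 150 mm from the corner. The point lies on the top face and sinks with the bar; axes as the unit's
- mark_2 (a point): black dot, 14 mm across, on the centre line of the bar's top face: on the +x leg, 100 mm from the corner. The point lies on the top face and sinks with the bar; axes as the unit's
- mark_3 (a point): black dot, 14 mm across, on the centre line of the bar's top face: on the +x leg, 50 mm from the corner. The point lies on the top face and sinks with the bar; axes as the unit's
- mark_4 (a point): black dot, 14 mm across, on the centre line of the bar's top face: the corner mark. The point lies on the top face and sinks with the bar; axes as the unit's
- mark_5 (a point): black dot, 14 mm across, on the centre line of the bar's top face: on the +y leg, 50 mm from the corner. The point lies on the top face and sinks with the bar; axes as the unit's
- mark_6 (a point): black dot, 14 mm across, on the centre line of the bar's top face: on the +y leg, 100 mm from the corner. The point lies on the top face and sinks with the bar; axes as the unit's
- mark_7 (a point): black dot, 14 mm across, on the centre line of the bar's top face: end mark on the +y leg, 150 mm from the corner. The point lies on the top face and sinks with the bar; axes as the unit's
- green_tag: loose green disc, 24 mm across, 8 mm thick, 60 g, lying on the aluminium end pad of one leg 198 mm from the corner (its top 36 mm above the bench), which shows the start end; origin at the centre of its underside. Which leg has which colour changes
- red_tag: loose red disc, 24 mm across, 8 mm thick, 60 g, lying on the aluminium end pad of one leg 198 mm from the corner (its top 36 mm above the bench), which shows the finish end; origin at the centre of its underside. Which leg has which colour changes
- screwdriver: screwdriver lying on the bench beside one leg of the unit; origin under its middle, handle to its -x. Leave alone
- screw_cup: small steel cup, 44 mm across, 40 mm high, standing between the two legs; origin at the centre of its underside. Leave alone
- offcut: wood offcut 60 x 35 x 30 mm beside the other leg; origin at the centre of its underside. Leave alone
- glue_bottle: white glue bottle, 56 mm across, 150 mm high, to the left of the unit; origin at the centre of its underside. Leave alone
- tape_roll: blue tape roll lying flat, 90 mm across, 36 mm high, to the right of the unit; origin at the centre of its underside. Leave alone
- wax_tin: green jar with steel cap, 70 mm across, 50 mm high, to the left of the unit; origin at the centre of its underside. Leave alone

How it is judged:
On the way, in this order (a step that is already met when the one before it is completed fails the run):
1. fingertip on the green-tag end mark with the bar pressed at least 1.5 mm down (((horizontal distance between green_tag and mark_1 below 0.09 m and horizontal distance between the grasp point and mark_1 below 0.018 m) or (horizontal distance between green_tag and mark_7 below 0.09 m and horizontal distance between the grasp point and mark_7 below 0.018 m)) and value of joint bar above 0.0015 m and contact force between the fingers and unit above 0.3 N), for 0.05 s.
2. fingertip on the 2nd mark with the bar pressed at least 1.5 mm down (((horizontal distance between green_tag and mark_1 below 0.09 m and horizontal distance between the grasp point and mark_2 below 0.018 m) or (horizontal distance between green_tag and mark_7 below 0.09 m and horizontal distance between the grasp point and mark_6 below 0.018 m)) and value of joint bar above 0.0015 m and contact force between the fingers and unit above 0.3 N), for 0.05 s.
3. fingertip on the 3rd mark with the bar pressed at least 1.5 mm down (((horizontal distance between green_tag and mark_1 below 0.09 m and horizontal distance between the grasp point and mark_3 below 0.018 m) or (horizontal distance between green_tag and mark_7 below 0.09 m and horizontal distance between the grasp point and mark_5 below 0.018 m)) and value of joint bar above 0.0015 m and contact force between the fingers and unit above 0.3 N), for 0.05 s.
4. fingertip on the corner mark with the bar pressed at least 1.5 mm down (((horizontal distance between green_tag and mark_1 below 0.09 m and horizontal distance between the grasp point and mark_4 below 0.018 m) or (horizontal distance between green_tag and mark_7 below 0.09 m and horizontal distance between the grasp point and mark_4 below 0.018 m)) and value of joint bar above 0.0015 m and contact force between the fingers and unit above 0.3 N), for 0.05 s.
5. fingertip on the 5th mark with the bar pressed at least 1.5 mm down (((horizontal distance between green_tag and mark_1 below 0.09 m and horizontal distance between the grasp point and mark_5 below 0.018 m) or (horizontal distance between green_tag and mark_7 below 0.09 m and horizontal distance between the grasp point and mark_3 below 0.018 m)) and value of joint bar above 0.0015 m and contact force between the fingers and unit above 0.3 N), for 0.05 s.
6. fingertip on the 6th mark with the bar pressed at least 1.5 mm down (((horizontal distance between green_tag and mark_1 below 0.09 m and horizontal distance between the grasp point and mark_6 below 0.018 m) or (horizontal distance between green_tag and mark_7 below 0.09 m and horizontal distance between the grasp point and mark_2 below 0.018 m)) and value of joint bar above 0.0015 m and contact force between the fingers and unit above 0.3 N), for 0.05 s.
7. fingertip on the red-tag end mark with the bar pressed at least 1.5 mm down (((horizontal distance between green_tag and mark_1 below 0.09 m and horizontal distance between the grasp point and mark_7 below 0.018 m) or (horizontal distance between green_tag and mark_7 below 0.09 m and horizontal distance between the grasp point and mark_1 below 0.018 m)) and value of joint bar above 0.0015 m and contact force between the fingers and unit above 0.3 N), for 0.05 s.
At the end, for the whole second after the job is handed in: The seven dots were touched in order from the green-tag end to the red-tag end (finger within 18 mm of each dot, bar 1.5 to 11 mm down); the bar is back up (within 0.7 mm), the tags lie within 8 mm and the other things within 15 mm of where they began (value of joint bar below 0.0007 m and velocity of joint bar below 0.005 m/s and distance of each of green_tag, red_tag from where it was at the start of the episode below 0.008 m and distance of each of screwdriver, screw_cup, offcut, glue_bottle, tape_roll, wax_tin from where it was at the start of the episode below 0.015 m).
It fails at once if the bar was pressed to its stop (more than 11 mm down) (value of joint bar above 0.011 m).
It fails at once if the bar was let up (less than 0.7 mm down) with the finger low over the stretch between the end marks (value of joint bar below 0.0007 m and (horizontal distance between the grasp point and mark_2 below 0.026 m or horizontal distance between the grasp point and mark_3 below 0.026 m or horizontal distance between the grasp point and mark_4 below 0.026 m or horizontal distance between the grasp point and mark_5 below 0.026 m or horizontal distance between the grasp point and mark_6 below 0.026 m) and height (world z) of the grasp point below 0.105 m).
It fails at once if the bar or unit was pinched or pressed hard (more than 25 N) (contact force between the fingers and unit above 25 N).
It fails at once if a coloured tag was moved or lifted more than 8 mm, or another bystander more than 15 mm (distance of any of green_tag, red_tag from where it was at the start of the episode above 0.008 m or distance of any of screwdriver, screw_cup, offcut, glue_bottle, tape_roll, wax_tin from where it was at the start of the episode above 0.015 m).
It also fails if it takes over 48 s, if anything falls off the work surface, if the arm or the gripper's body presses on something with over 40 N, if the wrist force passes 120 N, or if a joint passes its speed limit or range.

ROBOT

A 6-joint arm with a two-finger parallel gripper is mounted at the origin on the work surface. World frame = base frame: x ahead of the robot, y to its left, z up, the work surface at z = 0. Lengths are in m, angles in rad, forces in N, time in s.
With the tool pointing down it reaches from about 0.25 to 0.725 m from the base axis. Payload 4 kg.
Tool frame: the origin (TCP) lies midway between the tips of the shut fingers; the grasp point (between the pads) lies grasp_offset behind it (grasp_offset is the distance from the TCP to the grasp point, in m); z points along the fingers, y is the line along which they close (so a half turn about z gives the same grasp; the last joint's range is limited). The gripper opens to 85 mm and grips with 20 to 120 N. Pads are 22 mm wide; open, the fingers measure 114 mm over their backs; the gripper's body (76 mm by 85 mm) begins 54 mm behind the grasp point. The pads swing forward as they close: fully open they stand 13 mm farther back than shut.
Start: joints at [-1.286, 0.241, 0.005, 1.335, 0, 1.571], TCP at [0.14, -0.48, 0.231] pointing down, gripper open.
Joint ranges: [-2.72, 2.72], [-1.05, 1.87], [-1.09, 1.28], [-1.99, 2.15], [-1.42, 1.44], [-3.14, 3.14]. Speed limits (rad/s): [2.79, 2.79, 3.14, 3.14, 3.14, 3.14].

INTERFACE

Orientations are given as a 3x3 rotation matrix whose columns are the frame's x, y, z axes.
In Python, from station import * gives the robot as it stands.
- The arm moves only by the tool drive_tool, never from a script. Its argument "series" is a list that holds one entry, the list of rows, each a list of 5 numbers: the opening, from 0 (shut) to 1 (fully open), then the shift along the tool's x, y, z in cm, then the turn about the tool's z in degrees. In form: [[[claw, dx, dy, dz, twist], ...]]. A call has 1 to 5 rows; each row is the pose to reach, as a shift and turn from the pose commanded when the call began, along the tool's axes at that moment; what a row does not reach only later rows make up. A row lasts 1/8 s, in which the tool goes at most 62.5 mm and 10.7 degrees, less where a joint would pass 70% of its speed; a pose out of reach is approached as far as the arm can. A call with a gripper value outside its range is refused whole. The fingers move at their own pace and stop on an object; "newtons" is the grip in N (left out, the last holds). Time passes only in rows, so rows that repeat a pose let the fingers close. It gives the time, the measured TCP pose, the force, the opening and the grip force at its end, in the units of the state.
- get_state(): the state, without advancing time (a new reading comes with each control period).
- camera(name): name is "side" or "top" or "wrist"; returns a dict with "color" (384x512x3 uint8, blue, green, red), "intrinsics" (3x3 intrinsics, pixels), "k1" (the pictures are not rectified: a ray, as slopes to the right and down, at radius r is drawn at 1 + k1 r^2 times it, then the intrinsics apply), "eye" and "orientation" of the camera in the world; the wrist camera has in their place "mount" (4x4, takes a point from camera to tool coordinates, whose origin is the TCP and whose axes are the flange's). Camera axes: x right, y down, z forward; pixel columns grow to the right and rows downward; lengths in m; the calibration is good to about 2 mm. A picture is of the moment at which its call begins: read the wrist's pose just before it. There is no depth.
- job_done(): hands the job in; it is judged then, once.
The state is a dict: "time_s": time; "qpos": joint angles; "joint_vel": joint speeds; "joint_efforts": joint torques, N m; "eef_pos": TCP position; "eef_rot": TCP orientation; "wrist_force": force on the tool from outside, world axes, zero at the start; "torque": the same for the moment, N m; "grip_width": finger opening in m; "finger_force": force on a finger pad.
Only numpy, scipy, OpenCV 4.12 (cv2) and the standard library are available. Lean on these libraries where they do the work, as an engineer would, in place of code of your own. Each camera call takes 0.05 s, during which the arm holds its last target. There are 200 camera calls.

## Working session

There is one attempt and no reset: what is moved stays moved. The work goes in short steps, Python scripts to look and compute and a tool call to move; the robot and the scene stay as the last step left them, time stands still between calls to the robot, and variables do not carry over. Pictures are saved under pics/ and viewed, at most 10 in all, crops included, and the job is handed in when it is done.

Besides the shell and the picture viewer there is one more tool, called as name(argument=value, ...), one argument or row to a line, values as JSON. drive_tool: Moves the arm, as the interface text tells. Its arguments: {"type":"object","properties":{"series":{"type":"array","items":{"type":"array","items":{"type":"array","items":{"type":"number"}}}},"newtons":{"type":"number"}},"required":["series"]}

```bash
mkdir -p pics; python3 - <<'E'
from station import *
import cv2
s=get_state();print({k:s[k] for k in('time_s','eef_pos','eef_rot','wrist_force','grip_width')})
try: print(grasp_offset)
except Exception as e: print(e)
for n in('top','side'):
    c=camera(n);cv2.imwrite(f'pics/{n}0.png',c['color']);print(n,c['intrinsics'],c['k1'],c['eye'],c['orientation'])
E
```

```text
{'time_s': 0.0, 'eef_pos': array([ 0.1403172 , -0.47921867,  0.23038227]), 'eef_rot': array([[ 9.59717781e-01,  2.80965208e-01, -5.76884207e-04],
       [ 2.80965798e-01, -9.59715492e-01,  2.09659550e-03],
       [ 3.54256804e-05, -2.17422471e-03, -9.99997636e-01]]), 'wrist_force': array([-0.12497883,  0.26097261, -0.18425156]), 'grip_width': 0.08526739350753537}
0.0187
top [[368.08291036   0.         257.22993332]
 [  0.         368.08291036 196.93629554]
 [  0.           0.           1.        ]] -0.008904196293965893 [ 0.37065227 -0.00712947  1.00677573] [[ 1.00912386e-03 -9.79624733e-01  2.00834173e-01]
 [-9.99996309e-01 -4.81895983e-04  2.67406140e-03]
 [-2.52279550e-03 -2.00836130e-01 -9.79621603e-01]]
side [[357.60187822   0.         256.93315502]
 [  0.         357.60187822 191.75281757]
 [  0.           0.           1.        ]] -0.03528236035064442 [0.48698859 1.01638556 0.76569641] [[-0.99853158 -0.0162892   0.05166565]
 [-0.0518523   0.56352471 -0.82447028]
 [-0.01568491 -0.82593859 -0.56354185]]
```

View pics/top0.png

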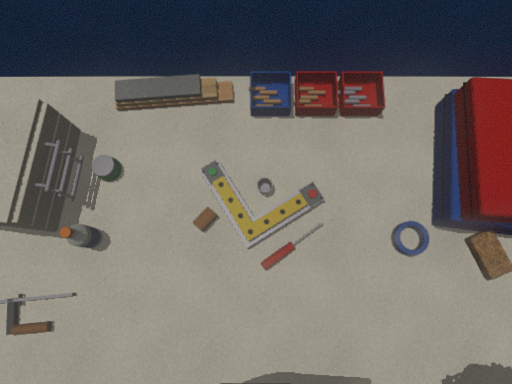

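The top view shows the L with its corner at about (250,232), the green tag at (212,170) and the red tag at (312,194). The cup sits between the legs. Next I'll measure the dots.

```bash
cat >h.py <<'E'
import numpy as np,cv2
def ray(c,px,z,eye=None,R=None):
    eye=c['eye'] if eye is None else eye; R=c['orientation'] if R is None else R
    K=c['intrinsics']; k1=c['k1']; px=np.atleast_2d(px).astype(float)
    d=np.c_[(px[:,0]-K[0,2])/K[0,0],(px[:,1]-K[1,2])/K[1,1]]; u=d.copy()
    for _ in range(8): u=d/(1+k1*(u**2).sum(1,keepdims=True))
    w=np.c_[u,np.ones(len(u))]@np.asarray(R).T
    return eye+w*((z-eye[2])/w[:,2])[:,None]
def blobs(m,lo,hi):
    n,l,s,c=cv2.connectedComponentsWithStats(m.astype(np.uint8))
    return [(c[i],s[i,4]) for i in range(1,n) if lo<=s[i,4]<=hi]
def dots(img,lo,hi):
    h=cv2.cvtColor(img,cv2.COLOR_BGR2HSV); H,S,V=cv2.split(h)
    y=((H>18)&(H<35)&(S>140)&(V>90)).astype(np.uint8)
    n,l,s,c=cv2.connectedComponentsWithStats(y); i=1+np.argmax(s[1:,4]); y=(l==i).astype(np.uint8)
    cs,_=cv2.findContours(y,cv2.RETR_EXTERNAL,cv2.CHAIN_APPROX_NONE)
    f=cv2.drawContours(np.zeros_like(y),cs,-1,1,-1)
    return blobs((f==1)&(y==0),lo,hi)
E
python3 - <<'E'
from station import *
from h import *
for n in('top','side'):
    c=camera(n);print(n)
    for p,a in dots(c['color'],4,200): print(p.round(1),a,ray(c,p,.046)[0].round(4))
    H,S,V=cv2.split(cv2.cvtColor(c['color'],cv2.COLOR_BGR2HSV))
    for nm,m in(('g',(H>50)&(H<85)&(S>120)&(V>60)),('r',((H<6)|(H>174))&(S>150)&(V>90))):
        for p,a in blobs(m,15,400): print(nm,p.round(1),a,ray(c,p,.036)[0].round(4))
E
```

```text
top
[220.5 184.1] 37 [0.6029 0.0942 0.046 ]
[230.1 199.7] 33 [0.5602 0.0677 0.046 ]
[297.9 201.5] 32 [ 0.5553 -0.1125  0.046 ]
[282.1 211.2] 34 [ 0.5292 -0.0703  0.046 ]
[240.  215.3] 35 [0.5183 0.041  0.046 ]
[266.2 221.3] 36 [ 0.5022 -0.0282  0.046 ]
[249.9 231.2] 36 [0.4761 0.0146 0.046 ]
r [309.2  78.6] 131 [ 0.9183 -0.1541  0.036 ]
r [322.3  94.4] 399 [ 0.8689 -0.1901  0.036 ]
r [336.4  89.5] 25 [ 0.8841 -0.2311  0.036 ]
r [303.5  93.1] 22 [ 0.8728 -0.1365  0.036 ]
r [346.1 101.4] 51 [ 0.8472 -0.2569  0.036 ]
r [312.  193.6] 22 [ 0.579  -0.1522  0.036 ]
side
[278.2 199.6] 5 [0.477  0.0094 0.046 ]
[266.  204.2] 4 [0.5183 0.0378 0.046 ]
[253.  208.8] 4 [0.5609 0.0644 0.046 ]
[239.5 213.5] 4 [0.6036 0.0916 0.046 ]
g [226.3 221.2] 29 [0.6444 0.1206 0.036 ]
r [294.2 195. ] 102 [ 0.4199 -0.0347  0.036 ]
```

View pics/side0.png

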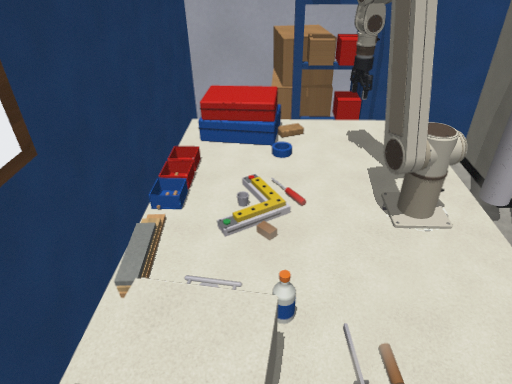

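drive_tool(
  series=[
    [[0,5,-3.5,0,0],[0,10,-7,0,0],[0,15,-10.5,0,0],[0,20,-14,0,0],[0,25,-17.5,0,0]],
  ],
  newtons=20,
)

```text
time_s: 0.82
eef_pos: [0.3321, -0.2401, 0.2314]
eef_rot: [[0.96, 0.28, 0.001], [0.28, -0.96, -0.0], [0.0, 0.0, -1.0]]
wrist_force: [1.8, -0.8, 0.4]
grip_width: 0.0
finger_force: 0.0
```

drive_tool(
  series=[
    [[0,5,-3.5,0,0],[0,10,-7,0,0],[0,15,-10.5,0,0],[0,20,-14,0,-8],[0,23,-16,0,-16]],
  ],
)

```text
time_s: 1.45
eef_pos: [0.5083, -0.0209, 0.231]
eef_rot: [[0.841, 0.541, -0.0], [0.541, -0.841, 0.0], [0.0, -0.0, -1.0]]
wrist_force: [-0.5, -0.1, -0.6]
grip_width: -0.0001
finger_force: 0.0
```

```bash
cat >w.py <<'E'
from station import *
from h import *
import sys
s=get_state();T=np.eye(4);T[:3,:3]=s['eef_rot'];T[:3,3]=s['eef_pos']
c=camera('wrist');M=T@np.array(c['mount'])
print(s['time_s'],s['eef_pos'].round(4),s['wrist_force'].round(2),s['grip_width'],s['eef_rot'].round(3).tolist())
for p,a in dots(c['color'],20,3000): print(p.round(1),a,ray(c,p,.046,M[:3,3],M[:3,:3])[0].round(4))
cv2.imwrite(sys.argv[1],c['color'])
E
python3 w.py pics/w1.png
```

```text
1.45 [ 0.5083 -0.0209  0.231 ] [-0.47 -0.09 -0.56] -0.00011324064357370368 [[0.841, 0.541, -0.0], [0.541, -0.841, 0.0], [0.0, -0.0, -1.0]]
[212.3  41. ] 96 [0.6029 0.097  0.046 ]
[214.5  92.8] 88 [0.5606 0.0702 0.046 ]
[216.6 139.4] 83 [0.5184 0.0432 0.046 ]
[218.6 181.6] 79 [0.4762 0.0162 0.046 ]
[260.4 181.8] 73 [ 0.5033 -0.0263  0.046 ]
[301.5 181.8] 71 [ 0.53  -0.068  0.046]
[343.3 181.8] 70 [ 0.5574 -0.1104  0.046 ]
```

View pics/w1.png

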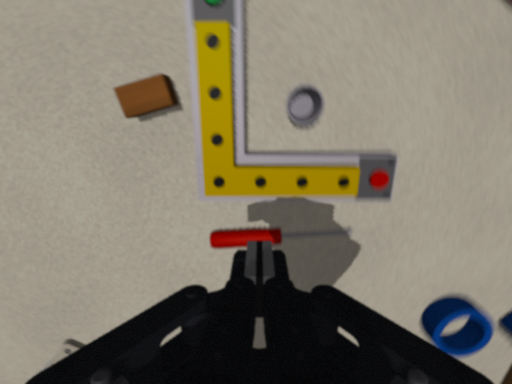

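The wrist view shows the fingers short of the unit and the L upright in the image, with dots from (212,41) through the corner at (219,182) to (343,182). All three cameras agree within 3 mm. Now I'll move over the green-end dot and go down.

drive_tool(
  series=[
    [[0,5,-1.6,0,0],[0,10,-3.2,0,0],[0,14.2,-4.6,0,0],[0,14.2,-4.6,5,0],[0,14.2,-4.6,10,0]],
  ],
)

```text
time_s: 2.12
eef_pos: [0.6031, 0.092, 0.1302]
eef_rot: [[0.845, 0.535, 0.001], [0.535, -0.845, 0.0], [0.001, 0.001, -1.0]]
wrist_force: [0.3, 0.4, 0.1]
grip_width: -0.0
finger_force: 0.0
```

drive_tool(
  series=[
    [[0,0,0,3,0],[0,0,0,5,0],[0,0,0,6.5,0],[0,0,0,6.5,0],[0,0,0,6.5,0]],
  ],
)

```text
time_s: 2.75
eef_pos: [0.6032, 0.0913, 0.0673]
eef_rot: [[0.845, 0.534, 0.002], [0.534, -0.845, 0.0], [0.002, 0.001, -1.0]]
wrist_force: [0.3, -0.7, 0.6]
grip_width: -0.0001
finger_force: 0.0
```

```bash
python3 w.py pics/w2.png
```

```text
2.75 [0.6032 0.0913 0.0673] [ 0.34 -0.68  0.58] -0.00010903100985412737 [[0.845, 0.534, 0.002], [0.534, -0.845, 0.0], [0.002, 0.001, -1.0]]
```

View pics/w2.png

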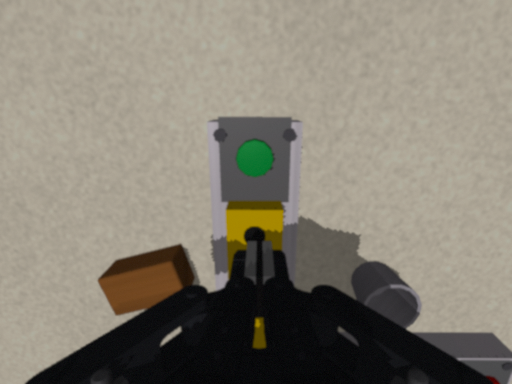

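The wrist view shows the dot under the fingertip at about (255,235). The tip is about 3 mm to the right of the bar's centre line, so I'll correct that while pressing.

drive_tool(
  series=[
    [[0,0.2,-0.3,1,0],[0,0.2,-0.3,1.8,0],[0,0.2,-0.3,2.2,0],[0,0.2,-0.3,2.4,0],[0,0.2,-0.3,2.4,0]],
  ],
)

```text
time_s: 3.42
eef_pos: [0.6021, 0.0951, 0.0425]
eef_rot: [[0.845, 0.535, -0.001], [0.535, -0.845, 0.0], [-0.0, -0.001, -1.0]]
wrist_force: [-1.8, 1.0, 4.0]
grip_width: 0.0001
finger_force: 2.0
```

drive_tool(
  series=[
    [[0,0,0,0.2,0],[0,-0.5,0,0.2,0],[0,-1.5,0,0.2,0],[0,-2.5,0,0.2,0],[0,-3.5,0,0.2,0]],
  ],
)

```text
time_s: 4.05
eef_pos: [0.5736, 0.0759, 0.0411]
eef_rot: [[0.845, 0.534, 0.003], [0.534, -0.845, 0.0], [0.003, 0.001, -1.0]]
wrist_force: [3.3, 1.9, 5.6]
grip_width: -0.0004
finger_force: 2.6
```

drive_tool(
  series=[
    [[0,-1.2,0,0,0],[0,-2.4,0,0,0],[0,-3.6,0,0,0],[0,-4.8,0,0,0],[0,-6,0,0,0]],
  ],
)

```text
time_s: 4.68
eef_pos: [0.5228, 0.0437, 0.0411]
eef_rot: [[0.845, 0.534, 0.003], [0.534, -0.845, 0.0], [0.003, 0.001, -1.0]]
wrist_force: [3.1, 2.0, 5.1]
grip_width: -0.0003
finger_force: 2.6
```

drive_tool(
  series=[
    [[0,-1.2,0,0,0],[0,-2.4,0,0,0],[0,-3.6,0,0,0],[0,-4.8,0,0,0],[0,-5.4,0,0,0]],
  ],
)

```text
time_s: 5.3
eef_pos: [0.4767, 0.0148, 0.0409]
eef_rot: [[0.845, 0.534, 0.002], [0.534, -0.845, 0.0], [0.002, 0.001, -1.0]]
wrist_force: [3.8, 2.6, 5.1]
grip_width: -0.0001
finger_force: 2.6
```

At the corner, and the depth is steady at about 5 mm. Next is the second leg, along +y.

drive_tool(
  series=[
    [[0,0,0,0,0],[0,0,1.2,0,0],[0,0,2.4,0,0],[0,0,3.6,0,0],[0,0,4.8,0,0]],
  ],
)

```text
time_s: 5.92
eef_pos: [0.4996, -0.0252, 0.0398]
eef_rot: [[0.845, 0.535, -0.004], [0.535, -0.845, 0.002], [-0.003, -0.004, -1.0]]
wrist_force: [-2.2, 3.1, 6.0]
grip_width: 0.0002
finger_force: 3.1
```

drive_tool(
  series=[
    [[0,0,1.2,0,0],[0,0,2.4,0,0],[0,0,3.6,0,0],[0,0,4.8,0,0],[0,0,5.4,0,0]],
  ],
)

```text
time_s: 6.55
eef_pos: [0.5285, -0.0709, 0.0398]
eef_rot: [[0.845, 0.534, -0.004], [0.534, -0.845, 0.002], [-0.003, -0.004, -1.0]]
wrist_force: [-3.1, 3.2, 6.4]
grip_width: 0.0002
finger_force: 3.1
```

drive_tool(
  series=[
    [[0,0.1,1.3,0,0],[0,0.1,2.6,0,0],[0,0.1,3.9,0,0],[0,0.1,4.9,0,0],[0,0.1,4.9,0,0]],
  ],
)

```text
time_s: 7.18
eef_pos: [0.5563, -0.1126, 0.04]
eef_rot: [[0.846, 0.534, -0.003], [0.534, -0.846, -0.0], [-0.003, -0.002, -1.0]]
wrist_force: [-1.3, 0.3, 5.5]
grip_width: 0.0
finger_force: 2.9
```

drive_tool(
  series=[
    [[0,0,0,0,0],[0,0,0,-0.5,0],[0,0,0,-2,0],[0,0,0,-6,0],[0,0,0,-11,0]],
  ],
)

```text
time_s: 7.8
eef_pos: [0.5562, -0.1116, 0.1503]
eef_rot: [[0.845, 0.535, -0.005], [0.535, -0.845, 0.001], [-0.004, -0.003, -1.0]]
wrist_force: [0.8, -0.0, 0.6]
grip_width: -0.0002
finger_force: 0.0
```

drive_tool(
  series=[
    [[0,-4,0,-4,0],[0,-9,0,-5,0],[0,-12,0,-5,0],[0,-12,0,-5,0],[0,-12,0,-5,0]],
  ],
)

```text
time_s: 8.43
eef_pos: [0.4569, -0.1758, 0.2005]
eef_rot: [[0.845, 0.535, 0.0], [0.535, -0.845, 0.0], [0.0, -0.0, -1.0]]
wrist_force: [0.3, -0.1, -0.2]
grip_width: -0.0004
finger_force: 0.0
```

```bash
python3 w.py pics/w3.png
```

```text
8.425 [ 0.4569 -0.1758  0.2005] [ 0.34 -0.12 -0.22] -0.0003755530797682036 [[0.845, 0.535, 0.0], [0.535, -0.845, 0.0], [0.0, -0.0, -1.0]]
[101.1  64.2] 167 [0.4754 0.0148 0.046 ]
[153.4  64.7] 159 [ 0.5019 -0.0276  0.046 ]
[205.6  64.9] 157 [ 0.5286 -0.07    0.046 ]
[257.8  65.2] 154 [ 0.5551 -0.1125  0.046 ]
```

View pics/w3.png

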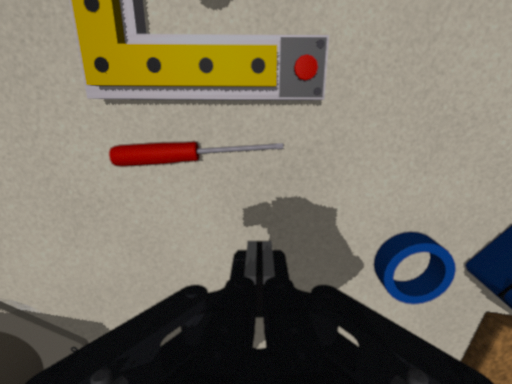

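The arm is clear and the bar is up, with its dots at (101..258,65). The red tag is still on its pad at (306,67), and the screwdriver hasn't moved. Handing in.

```bash
python3 -c "
from station import *
print(job_done())"
```

```text
the job is handed in; nothing more can be done
None
```

I ran the fingertip along all seven dots from the green tag to the red tag, with the bar about 3.5–6 mm down by measured height and force. I then lifted off, the bar looked back up in the last picture, and I handed the job in at about 8.5 s; no verdict was returned.

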